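Hang the charge-box door on its two pintles and swing it shut

TASK

Take the grey steel door out of the wooden door buck and hang it back on the open charge box: with the door swung well open, lower it gently so that both hinge sockets drop right down over the two upright pintles, feeling for the pintles rather than forcing it. Let go, then swing the door fully shut against its bumpers. Keep the door upright and leave the other things on the board where they stand.

Things in the scene. Friction and masses are not known exactly. Their poses are not given: they have to be found in the camera images.
- box: Charge box: open-fronted light-grey steel enclosure, 120 deep (x) x 180 wide (y), on feet, its top 210 above the board. Origin: centre of its footprint on the board, z up. Its open front looks along its own -x, at x = -60. A hinge strip with two pintles (see hinge_lo) is on the outside of its right-hand (-y) wall; the space off the pintles to -x and -y is free. Screwed to the board.
- hinge_lo (a point): NOMINAL place of the lower pintle, on its axis at its shoulder; box frame (-81, -104.5, 52) mm. Pintle: upright brass pin 10 dia, standing 18 above the shoulder (flat top of a 21 dia steel barrel), flat tip. The strip was set by hand in oversize holes: the true axis is vertical but up to 7 mm off in box x and in box y. No measured pose shows this. Heights are exact.
- hinge_hi (a point): NOMINAL place of the upper pintle, on its axis at its shoulder; box frame (-81, -104.5, 172) mm. Same pin and shoulder as the lower one, straight above it, with the same true offset. The strip is screwed tight: it does not give under the allowed forces, and the door should never press on the box or pintles with more than 25 N.
- bumper (a point): Face of the upper of two black rubber bumpers (10 dia, 6 proud of the front rim), box frame (-66, 80, 180) mm; the other is 140 lower. The shut door rests on them.
- door: Door: light-grey flat steel tray, 16 thick (x) x 184 wide (y) x 190 high (z), about 0.36 kg, loose, standing upright in the buck. Origin: centre of its underside; -x is the outer face (louvres, lock), 4 mm relief at most, +x the inner. Hold its top edge, near the middle, across the 16 mm. Shut: about the yaw of the box. Opening turns it anticlockwise from above (90 deg open: box yaw + 1.57).
- socket_lo (a point): Centre of the lower mouth of the lower hinge socket, door frame (0, -104.5, 34) mm. Socket: upright steel tube beside the door's -y edge, 8-sided outside (21 across flats, one pair of flats facing door y, one x; 22.7 across corners), bore 12.2, 26 long, open at both ends. Seated: mouth on the shoulder, 52 above the board; door underside 18, top 208 above it.
- socket_hi (a point): Centre of the lower mouth of the upper hinge socket, door frame (0, -104.5, 154) mm; like the lower one and on the same axis. Seated: 172 mm above the board. Once hung the door swings freely and stays where it is left.
- door_edge (a point): Middle of the free (+y) edge of the door, door frame (0, 92, 95) mm. With the door shut on the bumpers it is at box x = -74 (within 2 mm).
- buck: Wooden door buck: base board 130 x 110 x 12 mm with two felt-lined cheeks, 90 long (y), 22 thick, tops 62 above the board, leaving a slot 20 wide along its y axis. Origin: centre of its underside. The door stands in the slot, its underside 12 above the board. Screwed to the board.
- panel: Small blue solar panel in an aluminium frame, 260 wide x 200 x 18 mm, leaning back on a wire stand, 180 high. Origin under its middle. Bystander, loose, to be left where it is.
- lantern: Upright orange lantern, 100 dia x 200 high with its bail. Origin: centre of its underside. Bystander, loose, to be left where it is.
- cup: White ceramic cup with a handle at its +y, 82 dia x 90 high. Origin: centre of its underside. Bystander, loose, to be left where it is.
- funnel: Green plastic funnel standing on its wide rim, 110 dia x 115 high. Origin: centre of its underside. Bystander, loose, to be left where it is.
- oilcan: Small red oil can with a brass spout, 64 dia x 125 high. Origin: centre of its underside. Bystander, loose, to be left where it is.
- screwdriver: Screwdriver lying on the board, about 200 mm long, along its x axis. Origin under its middle. Bystander, loose, to be left where it is.
- tray: Black plastic tray of screws and spare bumpers, 100 x 140 x 28 mm. Origin: centre of its underside. Bystander, loose, to be left where it is.

How it is judged (in metres and radians):
On the way, in this order (a step that is already met when the one before it is completed fails the run):
1. the door is lifted clear out of the buck (z of door in the frame of buck above 0.066 m), for 0.1 s.
2. the door hangs on both pintles, fully down on the shoulders, upright and let go (z of socket_lo in the frame of box between 0.048 and 0.056 m and z of socket_hi in the frame of box between 0.168 and 0.176 m and horizontal distance between socket_lo and hinge_lo below 0.0125 m and horizontal distance between socket_hi and hinge_hi below 0.0125 m and angle between door's own z axis and vertical below 0.05 rad and contact force between the fingers and door below 0.5 N), for 0.2 s.
At the end, for the whole second after the job is handed in: The door hangs on the charge box with both sockets fully down on the pintle shoulders (within 4 mm in height, within 12.5 mm of the nominal axis, which covers every setting of the strip), upright within 3 degrees, shut with its free edge within 9 mm of resting on the bumpers, still, and released (all of step 2 and x of door_edge in the frame of box above -0.083 m and y of door_edge in the frame of box above 0.05 m and linear speed of door below 0.02 m/s and angular speed of door below 0.1 rad/s); the robot touches nothing.
It fails at once if the door is forced: it presses on the charge box or its pintles with more than 25 N (contact force between door and box above 25 N).
It fails at once if the door is tipped or dropped: it leans more than 25 degrees (angle between door's own z axis and vertical above 0.44 rad).
It fails at once if a bystander is shifted by more than 25 mm (distance of any of panel, lantern, cup, funnel, oilcan, screwdriver, tray from where it was at the start of the episode above 0.025 m).
It fails at once if a bystander is knocked over (angle between any of panel, lantern, cup, funnel, oilcan, screwdriver, tray's own z axis and vertical above 0.35 rad).
It also fails if it takes over 69 s, if anything falls off the work surface, if the arm or the gripper's body presses on something with over 40 N, if the wrist force passes 120 N, or if a joint passes its speed limit or range.

ROBOT

A 6-joint arm with a two-finger parallel gripper is mounted at the origin on the work surface. World frame = base frame: x ahead of the robot, y to its left, z up, the work surface at z = 0. Lengths are in mm, angles in rad, forces in N, time in s.
With the tool pointing down it reaches from about 350 to 775 mm from the base axis. Payload 7.3 kg.
Tool frame: the origin (TCP) lies at the very end of the fingers, on their centre line; the grasp point (between the pads) lies 19 mm behind it; z points along the fingers, y is the line along which they close (so a half turn about z gives the same grasp; the last joint's range is limited). The gripper opens to 92 mm and grips with 3 to 60 N. Pads are 19 mm wide; open, the fingers measure 130 mm over their backs; the gripper's body (75 mm by 190 mm) begins 47 mm behind the grasp point.
Start: joints at [1.124, 0.342, 1.524, -0, 1.275, -0.146], TCP at [155.536, 501.454, 199.941] pointing down, gripper open.
Joint ranges: [-2.53, 2.53], [-0.77, 2.02], [0.04, 2.7], [-1, 4.14], [0.28, 2.66], [-3.11, 3.11]. Speed limits (rad/s): [2.57, 2.57, 3.14, 3.14, 3.14, 3.14].

INTERFACE

Orientations are given as [roll, pitch, yaw] about the fixed x, y, z axes, in that order (R = Rz(yaw) Ry(pitch) Rx(roll)).
In Python, from plant import get_obs, vision, workorder gives the robot as it stands.
- The arm moves only by the shell command python3 -m pendant 'ROWS' [OPENING]. ROWS is a JSON object of lists of equal length, an entry for each row: "dp": the shift along the tool's x, y, z in m, a list of three; "rotation": the turn, a rotation vector about the tool's x, y, z in rad, a list of three. A call has 1 to 8 rows; each row is the pose to reach, as a shift and turn from the pose commanded when the call began, along the tool's axes at that moment; what a row does not reach only later rows make up. A row lasts 1/8 s, in which the tool goes at most 62.5 mm and 10.7 degrees, less where a joint would pass 70% of its speed; a pose out of reach is approached as far as the arm can. A call with a gripper value outside its range is refused whole. OPENING is the finger opening in m, from 0 to 0.0918, set as the call begins (- or left out, the last holds). The fingers move at their own pace and stop on an object; the grip force is fixed at half the most. Time passes only in rows, so rows that repeat a pose let the fingers close. It gives the time, the measured TCP pose, the force, the opening and the grip force at its end, in the units of the state.
- get_obs(): the state, without advancing time (a new reading comes with each control period).
- vision.capture(name): name is "side" or "top" or "wrist"; returns a dict with "pixels" (384x512x3 uint8, red, green, blue), "vfov" (degrees; the focal length in pixels is half the picture's height over the tangent of half this angle, whatever the lens; pixels are square), "cx", "cy" (the principal point, pixels), "pose" (4x4, takes a point from camera to world coordinates); the wrist camera has in their place "T_tool_cam" (4x4, takes a point from camera to tool coordinates, whose origin is the TCP and whose axes are the flange's). Camera axes: x right, y up, looking along -z (the intrinsics and any distortion apply to the point x, -y, -z); pixel columns grow to the right and rows downward; lengths in mm; the calibration is good to about 2 mm. A picture is of the moment at which its call begins: read the wrist's pose just before it. There is no depth.
- workorder.close_job(): hands the job in; it is judged then, once.
The state is a dict: "time": time; "joint_positions": joint angles; "dq": joint speeds; "tau": joint torques, N m; "tool_pos": TCP position; "tcp_rot": TCP orientation; "contact_force": force on the tool from outside, world axes, zero at the start; "moment": the same for the moment, N m; "grip_width": finger opening in mm; "finger_force": force on a finger pad.
Only numpy, scipy, OpenCV 4.12 (cv2) and the standard library are available. Lean on these libraries where they do the work, as an engineer would, in place of code of your own. Each camera call takes 0.05 s, during which the arm holds its last target. There are 200 camera calls.

## Working session

There is one attempt and no reset: what is moved stays moved. The work goes in short steps, Python scripts to look and compute and a shell command to move; the robot and the scene stay as the last step left them, time stands still between calls to the robot, and variables do not carry over. Pictures are saved under pics/ and viewed, at most 10 in all, crops included, and the job is handed in when it is done.

```bash
ls; mkdir -p pics
python3 - <<'E'
from plant import get_obs, vision
import cv2, numpy as np
o=get_obs(); print({k:np.round(v,3).tolist() for k,v in o.items()})
for n in ['side','top']:
    c=vision.capture(n); cv2.imwrite(f'pics/{n}0.png',c['pixels'][:,:,::-1])
    print(n,{k:(np.round(v,4).tolist() if k!='pixels' else v.shape) for k,v in c.items()})
    np.savez(f'pics/{n}0.npz',**c)
w=vision.capture('wrist');print({k:(np.round(v,4).tolist()) for k,v in w.items() if k!='pixels'})
E
```

```text
pics
{'time': 0.0, 'joint_positions': [1.124, 0.343, 1.525, -0.0, 1.275, -0.146], 'dq': [-0.0, -0.001, 0.001, -0.0, -0.001, 0.001], 'tau': [-0.003, -43.122, -24.423, 0.072, 0.056, -0.0], 'tool_pos': [155.333, 501.024, 199.243], 'tcp_rot': [-3.14, -0.0, 2.841], 'contact_force': [-0.03, 0.087, 0.744], 'moment': [0.017, 0.004, 0.004], 'finger_force': 0.0, 'grip_width': 92.025}
side {'pixels': (384, 512, 3), 'vfov': 42.9835, 'cx': 258.8136, 'cy': 187.2092, 'pose': [[0.9241, 0.2566, -0.2834, 155.6248], [-0.3822, 0.6095, -0.6946, -1022.7565], [-0.0055, 0.7501, 0.6613, 1083.0451], [0.0, 0.0, 0.0, 1.0]]}
top {'pixels': (384, 512, 3), 'vfov': 51.205, 'cx': 254.558, 'cy': 188.607, 'pose': [[-0.0055, 0.9809, -0.1946, 289.4652], [-1.0, -0.007, -0.0069, -23.539], [-0.0081, 0.1945, 0.9809, 1615.3475], [0.0, 0.0, 0.0, 1.0]]}
{'vfov': 65.4675, 'cx': 257.7574, 'cy': 193.4028, 'T_tool_cam': [[0.0009, 0.9652, 0.2617, 69.1526], [1.0, -0.0008, -0.0004, 0.59], [-0.0002, 0.2617, -0.9652, -184.9267], [0.0, 0.0, 0.0, 1.0]]}
```

View pics/side0.png

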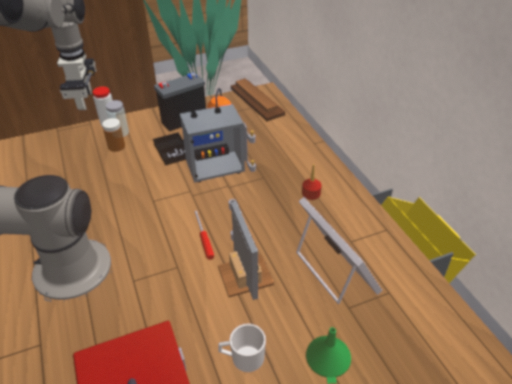

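View pics/top0.png

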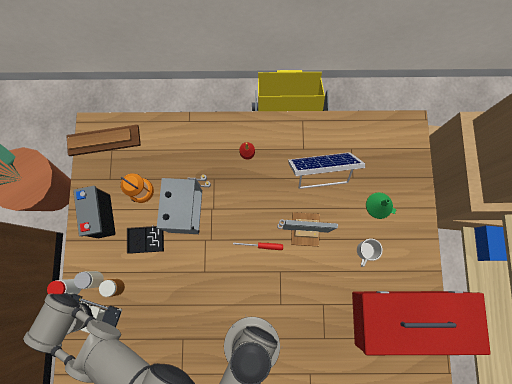

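The side view shows the open box at about (213,145) with its pintles at about (250,135) and (250,165), and the door in the buck at about (243,245). The top view shows the box at (180,205), its pintles at about (205,181), and the door at (308,226). I'll zoom in on both.

Run:
```python
import cv2, numpy as np
t=cv2.imread('pics/top0.png'); s=cv2.imread('pics/side0.png')
a=cv2.resize(t[165:245,150:230],(400,400),interpolation=cv2.INTER_CUBIC)
b=cv2.resize(t[190:270,270:350],(400,400),interpolation=cv2.INTER_CUBIC)
c=cv2.resize(s[90:190,170:270],(400,400),interpolation=cv2.INTER_CUBIC)[:,:]
d=cv2.resize(s[195:305,195:305],(400,400),interpolation=cv2.INTER_CUBIC)
m=np.vstack([np.hstack([a,b]),np.hstack([c,d])])
cv2.imwrite('pics/zoom1.png',cv2.resize(m,(600,600)))
```

```text
(no output)
```

View pics/zoom1.png

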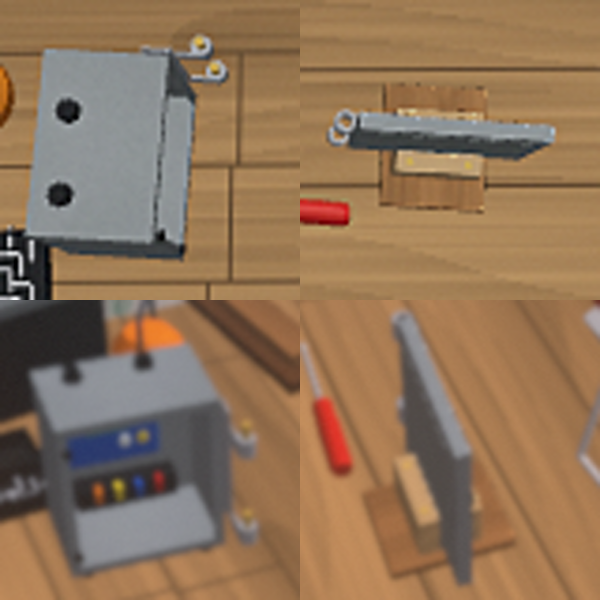

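Zoomed: the upper pintle tip is at about top pixel (203,177) and the lower at about (207,184). The door's sockets are at its left (world +y) end, about (282,222), so door yaw is about π. That is already close to the 90° open pose. Next I'll cast rays for these points.

```bash
cat > h.py <<'E'
import numpy as np, cv2
from scipy.spatial.transform import Rotation as R
from plant import get_obs, vision
def ray(c,px,P=None):
    f=192/np.tan(np.radians(c['vfov'])/2); P=c['pose'] if P is None else P
    d=P[:3,:3]@np.array([(px[0]-c['cx'])/f,-(px[1]-c['cy'])/f,-1]); return P[:3,3],d
def onz(c,px,z,P=None):
    o,d=ray(c,px,P); return o+d*(z-o[2])/d[2]
def wpose(c,o):
    T=np.eye(4);T[:3,:3]=R.from_euler('xyz',o['tcp_rot']).as_matrix();T[:3,3]=o['tool_pos'];return T@c['T_tool_cam']
def proj(c,X,P=None):
    f=192/np.tan(np.radians(c['vfov'])/2); P=c['pose'] if P is None else P
    q=P[:3,:3].T@(np.array(X)-P[:3,3]); return np.array([c['cx']-f*q[0]/q[2],c['cy']+f*q[1]/q[2]])
def wcap(name):
    o=get_obs(); c=vision.capture('wrist'); P=wpose(c,o)
    cv2.imwrite(f'pics/{name}.png',c['pixels'][:,:,::-1]); np.savez(f'pics/{name}.npz',P=P,**c); return c,P,o
def delta(o,p,yaw):   # world target (tool down) -> dp (m), rotvec in tool axes
    A=R.from_euler('xyz',o['tcp_rot']); B=R.from_euler('xyz',[np.pi,0,yaw])
    return np.round(A.inv().apply(np.array(p)-o['tool_pos'])/1000,4), np.round((A.inv()*B).as_rotvec(),4)
E
python3 - <<'E'
from h import *
c=dict(np.load('pics/top0.npz'))
Z=lambda x,y,a,b:(x/3.75-.37+a,y/3.75-.37+b)
for n,p,z in [('hi',Z(200,44,150,165),190),('lo',Z(215,70,150,165),70),('b1',Z(42,50,150,165),210),('b2',Z(168,52,150,165),210),('b3',Z(28,236,150,165),210),
 ('b4',Z(155,240,150,165),210),('sock',Z(46,120,270,190),192),('dl',Z(57,119,270,190),202),('dr',Z(253,130,270,190),202)]:
    print(n,np.round(p,1),np.round(onz(c,p,z),1))
print(delta(get_obs(),[420,170,420],np.pi/2))
E
```

```text
hi [203.  176.4] [619.2 174.7 190. ]
lo [207.  183.3] [618.7 175.   70. ]
b1 [160.8 178. ] [609.7 323.7 210. ]
b2 [194.4 178.5] [606.9 202.5 210. ]
b3 [157.1 227.6] [431.1 329.7 210. ]
b4 [191.  228.6] [426.6 210.4 210. ]
sock [281.9 221.6] [ 451.2 -110.2  192. ]
dl [284.8 221.4] [ 451. -120.  202.]
dr [337.1 224.3] [ 439.4 -304.1  202. ]
(array([-0.3508, -0.2381, -0.2204]), array([-1.10e-03,  6.00e-04,  1.27e+00]))
```

Run:
```python
from h import *
print(delta(get_obs(),[610,185,300],np.pi/2))
```

```text
(array([-0.5279, -0.1674, -0.1005]), array([-1.10e-03,  6.00e-04,  1.27e+00]))
```

```bash
python3 -m pendant '{"dp":[[-0.05,-0.016,-0.05],[-0.1,-0.03,-0.1],[-0.15,-0.048,-0.1],[-0.2,-0.064,-0.1],[-0.25,-0.08,-0.1],[-0.3,-0.095,-0.1],[-0.35,-0.11,-0.1],[-0.4,-0.127,-0.1]],"rotation":[[0,0,0.16],[0,0,0.32],[0,0,0.48],[0,0,0.64],[0,0,0.8],[0,0,0.96],[0,0,1.12],[0,0,1.27]]}' -
python3 - <<'E'
from h import *
print(delta(get_obs(),[610,185,300],np.pi/2))
E
```

```text
time: 1.15
tool_pos: [501.1, 260.5, 299.7]
tcp_rot: [-3.141, -0.0, 1.566]
contact_force: [-0.3, 1.0, 0.2]
grip_width: 91.8
finger_force: 0.0
(array([-0.075 ,  0.1093, -0.0004]), array([-0.0005, -0.0001, -0.005 ]))
```

```bash
python3 -m pendant '{"dp":[[-0.025,0.036,0],[-0.05,0.072,0],[-0.075,0.109,0],[-0.075,0.109,0],[-0.075,0.109,0],[-0.075,0.109,0]],"rotation":[[0,0,0],[0,0,0],[0,0,0],[0,0,0],[0,0,0],[0,0,0]]}' -
python3 - <<'E'
from h import *
c,P,o=wcap('w1'); print(o['tool_pos'],proj(c,[619,175,190],P),proj(c,[619,175,70],P))
E
```

```text
time: 1.9
tool_pos: [608.1, 187.6, 300.3]
tcp_rot: [3.141, -0.0, 1.572]
contact_force: [-0.5, 0.6, 1.3]
grip_width: 92.0
finger_force: 0.0
[608.11604711 187.61672903 300.32460114] [267.03156443 196.39975981] [264.47501505 173.42456536]
```

View pics/w1.png

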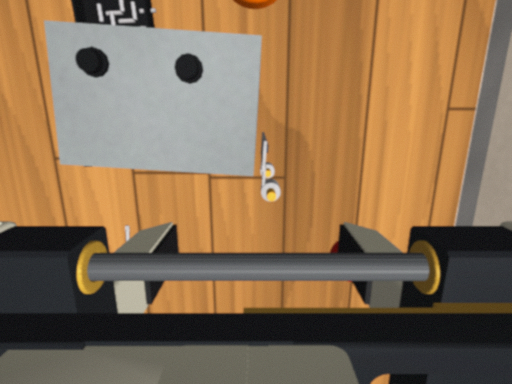

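The wrist picture shows the upper pintle at about (270,193), the lower at about (267,172), and the box top with its corners at about (47,22), (261,36), (253,177) and (60,162). Now to refine those with masks.

Run:
```python
from h import *
c=dict(np.load('pics/w1.npz')); P=c['P']; im=c['pixels']
hsv=cv2.cvtColor(im,cv2.COLOR_RGB2HSV)
sub=im[160:206,250:290].astype(int)
m=((sub[:,:,0]-sub[:,:,2]>60)&(sub[:,:,0]>sub[:,:,2]*1.9)).astype(np.uint8)
# shoulder disc: grey low-sat
g=(hsv[:,:,1]<60).astype(np.uint8)
big=cv2.resize(im[155:210,240:300],(600,550),interpolation=cv2.INTER_CUBIC); cv2.imwrite('pics/w1z.png',big[:,:,::-1])
n,l,st,ce=cv2.connectedComponentsWithStats(g)
for i in range(1,n):
    if st[i,4]>40 and ce[i][1]<220: print(st[i],ce[i].round(1))
i=l[100,150]; cnt=max(cv2.findContours((l==i).astype(np.uint8),0,1)[0],key=cv2.contourArea)
r=cv2.minAreaRect(cnt); b=cv2.boxPoints(r); ap=cv2.approxPolyDP(cnt,8,True)[:,0]
print(ap); 
for q in ap: print(onz(c,q,210,P).round(1))
```

```text
[   44     0   217   176 31080] [151.8  91.9]
[260 134  21  66 520] [267.3 173.3]
[[ 44  22]
 [ 61 163]
 [252 175]
 [259  35]
 [154  28]
 [148   0]
 [ 73   0]
 [ 74  23]]
[432.5 329.9 210. ]
[426.6 212.4 210. ]
[604.  201.5 210. ]
[610.2 320.6 210. ]
[523.  325.7 210. ]
[519.9 346.1 210. ]
[459. 346. 210.]
[457.2 329.2 210. ]
```

View pics/w1z.png

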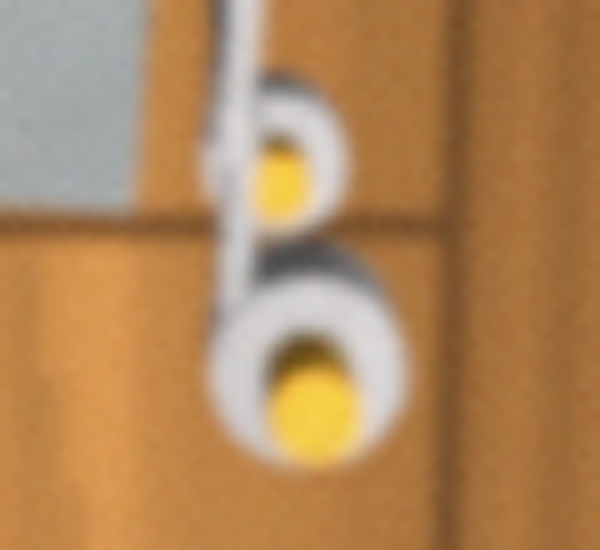

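Run:
```python
from h import *
c=dict(np.load('pics/w1.npz')); P=c['P']
for q,z in [((271.05,195.75),190),((270.65,191.45),172),((267.65,173.25),70)]: print(onz(c,q,z,P).round(1))
a=1.52;Rz=np.array([[np.cos(a),-np.sin(a)],[np.sin(a),np.cos(a)]]);print('nominal',np.array([518.3,266.1])+Rz@[-81,-104.5])
o=get_obs(); print(delta(o,[444,-230,330],3.0786-np.pi/2))
```

```text
[623.1 175.7 190. ]
[623.5 175.5 172. ]
[623.5 175.3  70. ]
nominal [618.55247677 179.89854466]
(array([-0.4173, -0.1648, -0.0297]), array([ 0.0005, -0.0003,  0.0644]))
```

```bash
python3 -m pendant '{"dp":[[-0.055,-0.02,-0.03],[-0.11,-0.04,-0.03],[-0.165,-0.06,-0.03],[-0.22,-0.08,-0.03],[-0.275,-0.11,-0.03],[-0.33,-0.13,-0.03],[-0.38,-0.155,-0.03],[-0.41,-0.165,-0.03]],"rotation":[[0,0,0],[0,0,0],[0,0,0],[0,0,0.064],[0,0,0.064],[0,0,0.064],[0,0,0.064],[0,0,0.064]]}' - ;python3 -m pendant '{"dp":[[0,0,0],[0,0,0]],"rotation":[[0,0,0],[0,0,0]]}' -
python3 - <<'E'
from h import *
c,P,o=wcap('w2'); print(o['tool_pos'],o['tcp_rot'],[proj(c,x,P).round(1) for x in ([451,-110,192],[451,-120,202],[439,-304,202])])
E
```

```text
time: 2.95
tool_pos: [442.5, -224.6, 330.6]
tcp_rot: [3.141, 0.001, 1.506]
contact_force: [0.9, -0.5, -0.3]
grip_width: 92.1
finger_force: 0.0
time: 3.2
tool_pos: [444.1, -222.3, 330.2]
tcp_rot: [3.141, -0.0, 1.508]
contact_force: [-0.3, 0.1, 0.3]
grip_width: 91.9
finger_force: 0.0
[ 444.13335952 -222.31022645  330.20489179] [ 3.14094185e+00 -2.93318293e-04  1.50761734e+00] [array([256.2,  69.4]), array([256.9,  78.9]), array([256.5, 250.4])]
```

View pics/w2.png

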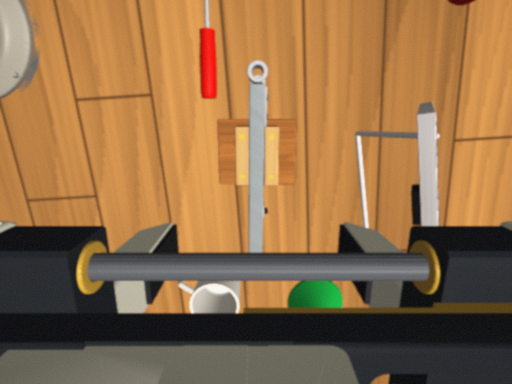

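The wrist picture shows the socket ring at (258,72) and the door's top edge running straight down to about (256,250) between the open fingers. The lock bump is on the right (+x) side.

Run:
```python
from h import *
c=dict(np.load('pics/w2.npz')); P=c['P']; hsv=cv2.cvtColor(c['pixels'],cv2.COLOR_RGB2HSV)
g=(hsv[:,:,1]<70).astype(np.uint8); g[:,:235]=0; g[:,280:]=0
pts=[]
for r in range(95,245,10):
    x=np.where(g[r])[0]; L=onz(c,(x.min()-.5,r),202,P);Rr=onz(c,(x.max()+.5,r),202,P); pts.append(np.r_[L[:2],Rr[:2]]); print(r,x.min(),x.max(),(Rr-L)[0].round(1))
pts=np.array(pts)
for s in (pts[:,:2],pts[:,2:]): print(np.polyfit(s[:,1],s[:,0],1), np.polyval(np.polyfit(s[:,1],s[:,0],1),-212))
ys,xs=np.where(g[50:84,245:272]); print(ys.min()+50,xs.min()+245,xs.max()+245)
s=g[50:82,240:275]; n,l,st,ce=cv2.connectedComponentsWithStats(1-s)
print([(st[i,4],(ce[i]+[240,50]).round(2)) for i in range(n)])
for q in [(257.9,71)]: print(onz(c,q,192,P))
```

```text
95 250 267 17.9
105 249 266 18.1
115 249 266 18.2
125 249 266 18.4
135 249 264 16.5
145 249 264 16.6
155 249 264 16.8
165 249 264 16.9
175 249 263 16.0
185 249 263 16.1
195 249 262 15.2
205 249 263 16.4
215 249 263 16.6
225 249 262 15.6
235 249 262 15.8
[7.27589150e-02 4.51753568e+02] 436.32867761441975
[8.97452393e-02 4.72095962e+02] 453.0699716010331
60 247 267
[(np.int32(313), array([257.21,  71.02])), (np.int32(740), array([256.89,  62.65])), (np.int32(67), array([257.21,  71.24]))]
[ 452.56665713 -111.60578251  192.        ]
```

```bash
python3 -m pendant '{"dp":[[0.0065,0,0.05],[0.0065,0,0.1],[0.0065,0,0.14],[0.0065,0,0.154],[0.0065,0,0.154],[0.0065,0,0.154]],"rotation":[[0,0,0.01],[0,0,0.01],[0,0,0.01],[0,0,0.01],[0,0,0.01],[0,0,0.01]]}' - ;python3 -m pendant '{"dp":[[0,0,0],[0,0,0],[0,0,0],[0,0,0],[0,0,0],[0,0,0],[0,0,0],[0,0,0]],"rotation":[[0,0,0],[0,0,0],[0,0,0],[0,0,0],[0,0,0],[0,0,0],[0,0,0],[0,0,0]]}' 0.008
```

```text
time: 4.0
tool_pos: [445.5, -217.3, 177.6]
tcp_rot: [3.139, 0.002, 1.497]
contact_force: [0.7, 0.4, -0.1]
grip_width: 91.9
finger_force: 0.0
time: 5.0
tool_pos: [444.4, -216.9, 175.9]
tcp_rot: [3.142, -0.0, 1.497]
contact_force: [1.0, -0.0, -0.2]
grip_width: 16.2
finger_force: 0.0
```

```bash
python3 -m pendant '{"dp":[[0,0,0],[0,0,0],[0,0,0],[0,0,0]],"rotation":[[0,0,0],[0,0,0],[0,0,0],[0,0,0]]}' 0.0
```

```text
time: 5.5
tool_pos: [444.4, -216.9, 175.9]
tcp_rot: [3.142, -0.0, 1.497]
contact_force: [0.4, -0.1, 0.0]
grip_width: 0.5
finger_force: 0.0
```

Run:
```python
from h import *
c,P,o=wcap('w3'); s=vision.capture('side'); t=vision.capture('top')
a=c['pixels'];b=cv2.resize(s['pixels'][150:310,150:350],(400,320));d=cv2.resize(t['pixels'][180:280,250:350],(320,320))
m=np.zeros((600,740,3),np.uint8);m[:270,:360]=cv2.resize(a,(360,270));m[:270,360:]=cv2.resize(a[0:230,150:380],(380,270));m[275:595,:400]=b;m[275:595,410:730]=d
cv2.imwrite('pics/w3m.png',m[:,:,::-1])
```

```text
(no output)
```

View pics/w3m.png

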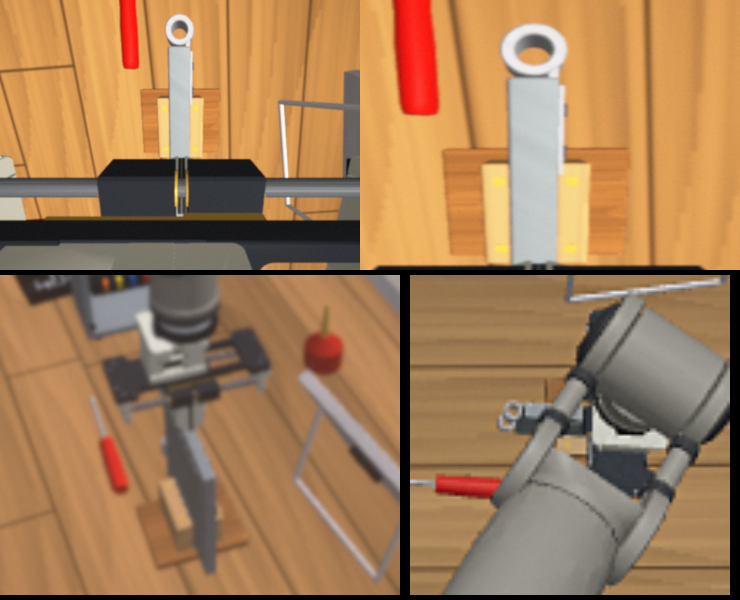

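The picture shows the fingers closed. The door still stands in its slot and they seem to have passed over or around its top edge. I'll check the heights numerically.

Run:
```python
from h import *
c=dict(np.load('pics/w3.npz')); P=c['P']
o=get_obs(); print(o['tool_pos'],o['grip_width'],o['finger_force'],o['joint_positions'])
p=o['tool_pos']
print('tcp',proj(c,p,P),'grasp',proj(c,p+[0,0,19],P),'40up',proj(c,p+[0,0,40],P),'sock',proj(c,[452.2,-111.6,192],P))
print([ (z,proj(c,[452.2,-111.6,z],P).round(1)) for z in (150,170,180)])
cv2.imwrite('pics/w3z.png',cv2.resize(c['pixels'][20:330,190:330],None,fx=1.9,fy=1.9)[:,:,::-1])
s=vision.capture('side');print('side tcp',proj(s,p),'door top mid',proj(s,[444,-216,202]),proj(s,[437,-308,202]),proj(s,[451,-120,202]))
cv2.imwrite('pics/s3z.png',cv2.resize(s['pixels'][170:310,180:320],(560,560),interpolation=cv2.INTER_CUBIC)[:,:,::-1])
```

```text
[ 444.3580999  -216.88879075  175.89902709] 0.10450290997985945 0.0 [-6.09262137e-01  3.08137372e-01  1.64413209e+00  7.93118338e-05
  1.18932928e+00 -5.35274835e-01]
tcp [255.81466965 223.43852539] grasp [255.61495701 234.82836104] 40up [255.34040436 250.48640723] sock [255.51500138  42.15414597]
[(150, array([256. ,  56.8])), (170, array([255.8,  50.7])), (180, array([255.7,  47.1]))]
side tcp [244.58702789 232.45392555] door top mid [244.06814807 225.09790736] [255.30562926 251.60433107] [233.45489883 200.34828705]
```

View pics/s3z.png

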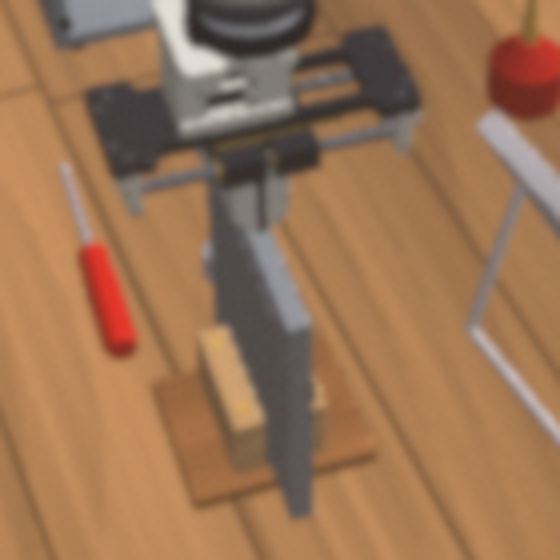

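Row 223 and the finger spacing in the earlier wrist picture both put the real finger ends about 25 mm short of the reported TCP. So the fingers closed in air just above the door top (z 201). I'll open and go 26 mm lower, watching the force.

```bash
python3 -m pendant '{"dp":[[0,0,0],[0,0,0],[0,0,0],[0,0,0],[0,0,0],[0,0,0]],"rotation":[[0,0,0],[0,0,0],[0,0,0],[0,0,0],[0,0,0],[0,0,0]]}' 0.05;python3 -m pendant '{"dp":[[0,0,0.008],[0,0,0.016],[0,0,0.024],[0,0,0.026],[0,0,0.026]],"rotation":[[0,0,0],[0,0,0],[0,0,0],[0,0,0],[0,0,0]]}' -; python3 -m pendant '{"dp":[[0,0,0],[0,0,0],[0,0,0],[0,0,0],[0,0,0],[0,0,0]],"rotation":[[0,0,0],[0,0,0],[0,0,0],[0,0,0],[0,0,0],[0,0,0]]}' 0.0
```

```text
time: 6.45
tool_pos: [444.4, -216.9, 175.9]
tcp_rot: [3.142, -0.0, 1.497]
contact_force: [-0.1, 0.5, 1.5]
grip_width: 49.6
finger_force: 0.0
time: 7.08
tool_pos: [444.3, -216.8, 149.7]
tcp_rot: [-3.141, -0.0, 1.497]
contact_force: [0.2, 0.5, -0.2]
grip_width: 49.8
finger_force: 0.0
time: 7.82
tool_pos: [444.1, -216.9, 150.0]
tcp_rot: [-3.141, -0.0, 1.497]
contact_force: [-1.5, 0.1, 2.4]
grip_width: 15.8
finger_force: 30.0
```

```bash
python3 -m pendant '{"dp":[[0,0,-0.01],[0,0,-0.025],[0,0,-0.04],[0,0,-0.055],[0,0,-0.07],[0,0,-0.08],[0,0,-0.08],[0,0,-0.08]],"rotation":[[0,0,0],[0,0,0],[0,0,0],[0,0,0],[0,0,0],[0,0,0],[0,0,0],[0,0,0]]}' -
python3 - <<'E'
from h import *
c,P,o=wcap('w4'); print(o['tool_pos'],o['contact_force'],o['moment'],o['grip_width'],o['finger_force'])
g=(cv2.cvtColor(c['pixels'],cv2.COLOR_RGB2HSV)[:,:,1]<70).astype(np.uint8); g[:,:225]=0; g[:,290:]=0
s=g[:75]; n,l,st,ce=cv2.connectedComponentsWithStats(1-s)
print([(st[i].tolist(),ce[i].round(2)) for i in range(n) if st[i,4]>20])
dz=80
q=proj(c,[452.2,-111.6,272],P);print('expect',q)
E
cp pics/w4.png pics/x.png
```

```text
time: 8.82
tool_pos: [444.1, -216.6, 229.3]
tcp_rot: [-3.141, -0.001, 1.497]
contact_force: [0.1, 0.5, -4.4]
grip_width: 15.8
finger_force: 30.0
[ 444.08191064 -216.64359668  229.29406173] [ 0.13232895  0.54123776 -4.36951356] [-0.1312129   0.09420526  0.01136756] 15.848686280283168 29.96717244386673
[([234, 2, 49, 73, 2636], array([258.52,  38.88])), ([0, 0, 512, 75, 35489], array([255.26,  36.87])), ([247, 28, 22, 16, 275], array([257.87,  35.64]))]
expect [255.65179884  28.53654029]
```

Run:
```python
from h import *
c=dict(np.load('pics/w4.npz')); P=c['P']
for z in (272,246,152,126): print(z,proj(c,[452.2,-111.6,z],P).round(1))
print('door top hinge end',proj(c,[450.8,-124,282],P))
s=vision.capture('side'); np.savez('pics/s4.npz',**s)
yv=np.array([-.0726,-.9974,0]);xv=np.array([-.9974,.0726,0]);ctr=np.array([444.2,-215.8,92])
for n,a,b,z in [('free bot in',92,8,0),('free bot out',92,-8,0),('hinge bot in',-92,8,0),('free top out',92,-8,190),('free top in',92,8,190),('socklo mouth',-104.5,0,34)]: print(n,proj(s,ctr+yv*a+xv*b+[0,0,z]).round(1))
z0=cv2.resize(s['pixels'][140:290,170:320],(600,600),interpolation=cv2.INTER_CUBIC)
w=cv2.resize(c['pixels'][0:300,207:307],(200,600),interpolation=cv2.INTER_CUBIC)
cv2.imwrite('pics/m4.png',np.hstack([z0,w])[:,:,::-1])
```

```text
272 [255.7  28.5]
246 [256.   42.3]
152 [256.8  68.5]
126 [256.9  72.6]
door top hinge end [254.31505856  55.7791464 ]
free bot in [252.9 281.1]
free bot out [258.9 279.5]
hinge bot in [232.7 230.7]
free top out [258.4 227.2]
free top in [251.7 228.8]
socklo mouth [233.8 218.5]
```

View pics/m4.png

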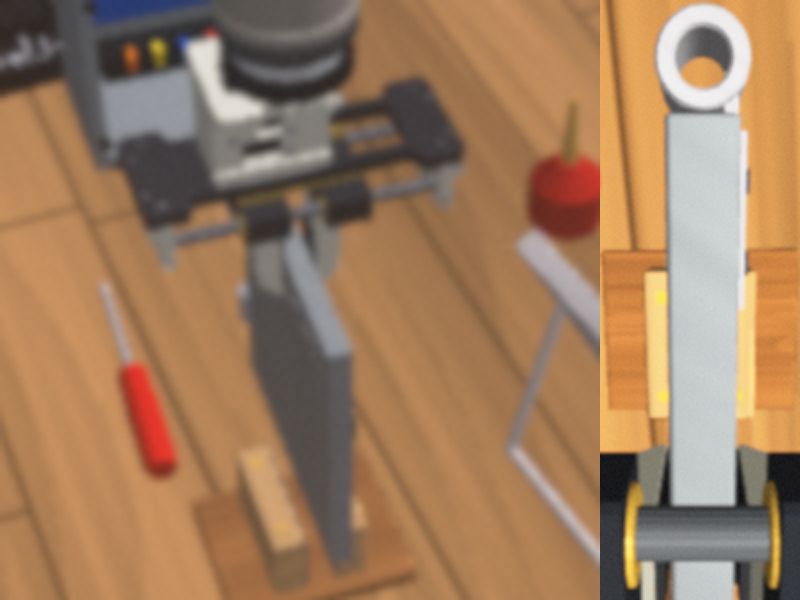

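The side crop shows the door upright in the grip: bottom free corner at (253.7,281), top at (252,228), both where an upright door should be. In the wrist crop the socket ring is centred at about (259,27). Next I carry the door to about 28 mm beside the pintle, so both show in one picture.

```bash
python3 -m pendant '{"dp":[[0.015,0.006,0],[0.05,0.02,0],[0.1,0.04,0],[0.15,0.06,0],[0.2,0.08,0],[0.25,0.1,0],[0.285,0.115,0],[0.297,0.1205,0]],"rotation":[[0,0,0],[0,0,0],[0,0,0],[0,0,0],[0,0,0],[0,0,0],[0,0,0],[0,0,0]]}' -; python3 -m pendant '{"dp":[[0,0,0],[0,0,0.01],[0,0,0.02],[0,0,0.03],[0,0,0.04],[0,0,0.045],[0,0,0.045],[0,0,0.045]],"rotation":[[0,0,0],[0,0,0],[0,0,0],[0,0,0],[0,0,0],[0,0,0],[0,0,0],[0,0,0]]}' -
python3 - <<'E'
from h import *
c,P,o=wcap('w5'); print(o['tool_pos'],o['contact_force'])
im=c['pixels']; a=im.astype(int)
for z in (190,172): print('pin',z,proj(c,[623.3,175.5,z],P))
t=o['tool_pos'];print('sock',[proj(c,[t[0]+8.7,t[1]+105.2,t[2]+k],P).round(1) for k in (42,16)])
m=((a[:,:,0]-a[:,:,2]>70)&(a[:,:,1]>120)&(a[:,:,0]>180)).astype(np.uint8); m[120:]=0
n,l,st,ce=cv2.connectedComponentsWithStats(m); print([(st[i].tolist(),ce[i].round(1)) for i in range(1,n) if st[i,4]>60])
g=(cv2.cvtColor(im,cv2.COLOR_RGB2HSV)[:,:,1]<70).astype(np.uint8)
for r in (5,10,15,20,25,30,40,50,60,70,80,100,150,200): 
    x=np.where(g[r,225:340])[0]+225; print(r,[(int(k[0]),int(k[-1])) for k in np.split(x,np.where(np.diff(x)>1)[0]+1) if len(k)>2])
cv2.imwrite('pics/w5z.png',cv2.resize(im[0:150,200:350],(600,600),interpolation=cv2.INTER_CUBIC)[:,:,::-1])
E
```

```text
time: 9.93
tool_pos: [586.7, 73.8, 229.2]
tcp_rot: [-3.141, -0.001, 1.5]
contact_force: [-0.2, -1.2, -4.1]
grip_width: 16.0
finger_force: 30.0
time: 10.92
tool_pos: [586.8, 70.4, 185.3]
tcp_rot: [3.141, -0.0, 1.497]
contact_force: [-0.0, 0.0, -4.9]
grip_width: 15.6
finger_force: 30.0
[586.79404259  70.44097759 185.31939131] [-0.03832064  0.02029858 -4.90101536]
pin 190 [307.64461027  43.10989916]
pin 172 [302.84973316  49.74462222]
sock [array([257.2,  28.5]), array([257.2,  42.2])]
[([290, 0, 15, 35, 392], array([297.5,  15.9])), ([309, 0, 111, 120, 12179], array([364.8,  58.9])), ([415, 0, 97, 120, 11136], array([465.1,  60.3])), ([0, 23, 91, 68, 4389], array([38. , 61.7])), ([279, 33, 4, 32, 101], array([280.6,  50.7])), ([298, 35, 18, 21, 274], array([306.9,  44.3])), ([88, 54, 112, 50, 4489], array([144.3,  78.8])), ([200, 57, 40, 46, 1690], array([219.9,  78.7])), ([281, 67, 11, 12, 87], array([286.,  73.])), ([282, 73, 25, 24, 363], array([295.9,  86.6])), ([0, 87, 99, 33, 2830], array([ 49.3, 104.8])), ([280, 99, 27, 21, 537], array([293.2, 109.5])), ([99, 100, 105, 20, 1673], array([155. , 111.2])), ([205, 104, 35, 16, 517], array([222.8, 111.9]))]
5 [(225, 270), (276, 291)]
10 [(225, 291)]
15 [(225, 291)]
20 [(225, 291)]
25 [(225, 282), (285, 291)]
30 [(225, 282), (285, 291)]
40 [(225, 265), (268, 279), (285, 299)]
50 [(225, 278), (284, 295), (314, 320)]
60 [(240, 278), (284, 317)]
70 [(240, 282), (291, 306)]
80 [(240, 294)]
100 [(240, 279)]
150 [(241, 278)]
200 [(242, 274)]
```

View pics/w5z.png

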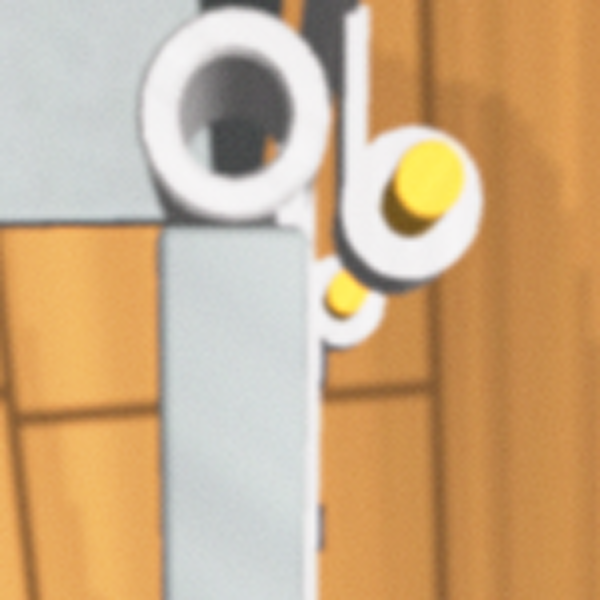

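The picture shows the upper pin tip at (307.4,44.4), its shoulder disc at (302.6,50.4) and the socket's top ring at (258.2,28.0). The lower pin is in line at about (286,74).

Run:
```python
from h import *
c=dict(np.load('pics/w5.npz')); P=c['P']
a=onz(c,(307.4,44.4),190,P);b=onz(c,(302.6,50.4),172,P);lo=onz(c,(286.1,73.5),70,P)
s=onz(c,(258.2,28.0),227.3,P); s2=onz(c,(258.2,28.0),226.3,P)
print(a.round(1),b.round(1),lo.round(1),s.round(1),s2.round(1))
o=get_obs();A=R.from_euler('xyz',o['tcp_rot'])
d=(a+b)/2-s; d[2]=0; print('dp',A.inv().apply(d), o['tool_pos'])
```

```text
[623.1 174.9 190. ] [623.1 175.1 172. ] [622.5 174.1  70. ] [596.  175.8 227.3] [596.  176.  226.3]
dp [1.21051706e+00 2.71728487e+01 2.54394652e-02] [586.7860598   70.44244332 185.36684654]
```

```bash
python3 -m pendant '{"dp":[[0,0.006,0],[0,0.014,0],[0.001,0.022,0],[0.0012,0.0272,0],[0.0012,0.0272,0.003],[0.0012,0.0272,0.006],[0.0012,0.0272,0.008],[0.0012,0.0272,0.008]],"rotation":[[0,0,0],[0,0,0],[0,0,0],[0,0,0],[0,0,0],[0,0,0],[0,0,0],[0,0,0]]}' -; python3 -m pendant '{"dp":[[0,0,0.001],[0,0,0.0015],[0,0,0.0015]],"rotation":[[0,0,0],[0,0,0],[0,0,0]]}' -
```

```text
time: 11.98
tool_pos: [613.5, 69.6, 176.7]
tcp_rot: [-3.141, -0.0, 1.497]
contact_force: [0.9, -0.0, -4.2]
grip_width: 16.3
finger_force: 30.0
time: 12.35
tool_pos: [613.7, 69.6, 175.4]
tcp_rot: [3.142, -0.0, 1.497]
contact_force: [0.4, -0.0, -4.2]
grip_width: 15.7
finger_force: 30.0
```

```bash
for i in 1 2 ; do python3 -m pendant '{"dp":[[0,0,0.0005],[0,0,0.001],[0,0,0.001]],"rotation":[[0,0,0],[0,0,0],[0,0,0]]}' -|egrep 'time|tool|contact'; done
```

```text
time: 12.72
tool_pos: [613.7, 69.6, 174.4]
contact_force: [-0.4, -0.0, -4.1]
time: 13.1
tool_pos: [613.7, 69.6, 173.3]
contact_force: [0.7, -0.4, -4.0]
```

```bash
for i in 1 2 3; do python3 -m pendant '{"dp":[[0,0,0.0005],[0,0,0.001],[0,0,0.001]],"rotation":[[0,0,0],[0,0,0],[0,0,0]]}' -|egrep 'time|tool|contact'; done
```

```text
time: 13.48
tool_pos: [613.7, 69.6, 172.3]
contact_force: [-0.3, -1.0, -3.7]
time: 13.85
tool_pos: [613.7, 69.6, 171.4]
contact_force: [0.2, -0.4, -4.9]
time: 14.22
tool_pos: [613.7, 69.6, 170.4]
contact_force: [-0.2, -0.4, -4.0]
```

```bash
for i in 1 2 3 4; do python3 -m pendant '{"dp":[[0,0,0.0005],[0,0,0.0015],[0,0,0.0015]],"rotation":[[0,0,0],[0,0,0],[0,0,0]]}' -|egrep 'tool|contact'; done
```

```text
tool_pos: [613.6, 69.6, 168.8]
contact_force: [0.3, -0.3, -4.3]
tool_pos: [613.6, 69.6, 167.3]
contact_force: [0.6, 0.5, -4.0]
tool_pos: [613.6, 69.6, 165.8]
contact_force: [-0.6, 0.8, -4.0]
tool_pos: [613.6, 69.6, 164.3]
contact_force: [-0.1, 0.7, -3.8]
```

```bash
for i in 1 2 3 4; do python3 -m pendant '{"dp":[[0,0,0.0005],[0,0,0.0015],[0,0,0.0015]],"rotation":[[0,0,0],[0,0,0],[0,0,0]]}' -|egrep 'time|tool|contact'; done; for i in 1 2 ; do python3 -m pendant '{"dp":[[0,0,0.0005],[0,0,0.0005]],"rotation":[[0,0,0],[0,0,0]]}' -|egrep 'tool|contact'; done
```

```text
time: 16.1
tool_pos: [613.6, 69.6, 162.8]
contact_force: [-0.5, -0.7, -3.7]
time: 16.48
tool_pos: [613.6, 69.6, 161.3]
contact_force: [-0.1, -0.0, -3.5]
time: 16.85
tool_pos: [613.6, 69.6, 159.8]
contact_force: [0.3, -0.0, -4.5]
time: 17.23
tool_pos: [613.6, 69.6, 158.3]
contact_force: [0.4, -0.4, -4.8]
tool_pos: [613.7, 69.6, 157.9]
contact_force: [0.0, 0.2, -4.2]
tool_pos: [613.7, 69.6, 157.4]
contact_force: [-0.3, 0.0, -4.9]
```

```bash
for i in 1 2 3 4 ; do python3 -m pendant '{"dp":[[0,0,0.0005],[0,0,0.0005]],"rotation":[[0,0,0],[0,0,0]]}' -|egrep 'time|tool|contact'; done
```

```text
time: 17.98
tool_pos: [613.7, 69.6, 156.9]
contact_force: [-0.7, 0.7, -4.8]
time: 18.23
tool_pos: [613.7, 69.6, 156.4]
contact_force: [0.3, -0.7, -4.1]
time: 18.48
tool_pos: [613.8, 69.6, 156.1]
contact_force: [-0.1, -0.5, -2.3]
time: 18.73
tool_pos: [613.9, 69.5, 155.9]
contact_force: [-1.3, -1.4, 1.5]
```

The force shows contact at tool z 156, exactly the seated height. Letting go, then lifting and checking.

```bash
python3 -m pendant '{"dp":[[0,0,0],[0,0,0],[0,0,0],[0,0,0],[0,0,0],[0,0,0]],"rotation":[[0,0,0],[0,0,0],[0,0,0],[0,0,0],[0,0,0],[0,0,0]]}' 0.05; python3 -m pendant '{"dp":[[0,0,-0.01],[0,0,-0.03],[0,0,-0.06],[0,0,-0.06]],"rotation":[[0,0,0],[0,0,0],[0,0,0],[0,0,0]]}' -
python3 - <<'E'
from h import *
c,P,o=wcap('w6'); print(o['tool_pos'],o['contact_force'])
print('pins',proj(c,[623.1,175,198],P))
hs=cv2.cvtColor(c['pixels'],cv2.COLOR_RGB2HSV);a=c['pixels'].astype(int)
g=(hs[:,:,1]<70).astype(np.uint8)
for r in (30,40,50,60,65,70,75,80,90,100,130,160,200,220): 
    x=np.where(g[r,200:340])[0]+200; k=[(int(k[0]),int(k[-1])) for k in np.split(x,np.where(np.diff(x)>1)[0]+1) if len(k)>2]
    print(r,k, [onz(c,(q[0]-.5,r),208,P)[:2].round(1).tolist() for q in k][:2])
m=((a[:,:,0]-a[:,:,2]>70)&(a[:,:,1]>120)&(a[:,:,0]>180)).astype(np.uint8); 
m[:,:240]=0;m[:,285:]=0;m[110:]=0
n,l,st,ce=cv2.connectedComponentsWithStats(m); print([(st[i].tolist(),ce[i].round(1)) for i in range(1,n) if st[i,4]>20])
s=vision.capture('side');np.savez('pics/s6.npz',**s)
E
```

```text
time: 19.48
tool_pos: [613.7, 69.6, 155.4]
tcp_rot: [-3.142, -0.0, 1.497]
contact_force: [-0.5, -0.5, 0.6]
grip_width: 50.2
finger_force: 0.0
time: 19.98
tool_pos: [615.2, 69.6, 218.7]
tcp_rot: [3.135, -0.001, 1.497]
contact_force: [-0.6, 0.3, -1.2]
grip_width: 50.0
finger_force: 0.0
[615.21993376  69.63701151 218.68666883] [-0.57506719  0.26760862 -1.21624081]
pins [255.78285469  55.19550464]
30 [(200, 237), (241, 249)] [[590.9, 189.3], [615.0, 187.6]]
40 [(200, 238), (241, 247), (253, 258)] [[590.2, 184.0], [614.5, 182.3]]
50 [(200, 238), (241, 251), (261, 270)] [[589.5, 178.6], [614.0, 176.8]]
60 [(200, 248), (264, 271)] [[588.8, 173.1], [627.4, 170.3]]
65 [(241, 250), (262, 270)] [[613.3, 168.5], [626.0, 167.6]]
70 [(243, 268)] [[614.3, 165.6]]
75 [(246, 267)] [[615.9, 162.6]]
80 [(243, 268)] [[613.8, 159.9]]
90 [(243, 270)] [[613.3, 154.1]]
100 [(243, 271)] [[612.8, 148.2]]
130 [(244, 271)] [[611.8, 129.8]]
160 [(244, 267)] [[610.2, 110.5]]
200 [(245, 267)] [[608.5, 83.1]]
220 [(245, 267)] [[607.3, 68.7]]
[([248, 0, 31, 97, 1419], array([265.2,  33. ])), ([279, 0, 6, 31, 153], array([282. ,  14.3])), ([248, 50, 16, 16, 214], array([255.8,  57.5])), ([240, 65, 6, 36, 111], array([241.2,  82.7])), ([271, 102, 9, 8, 61], array([275.5, 105.8]))]
```

The brass tip shows inside the bore at (255.8,57.5), so the door is seated and released at 20 s. Now the push path: translation only, fingers closed, on the outer face.

Run:
```python
from h import *
t=dict(np.load('pics/top0.npz')); print('oilcan',onz(t,(247,150),60).round(0))
H=np.array([623.1,175]); r=150
def F(y,gap=0):
    ph=3.068-y; h=19*abs(np.cos(ph))+9.5*abs(np.sin(ph)); u=np.array([-np.sin(y),np.cos(y)]); n=-np.array([np.cos(y),np.sin(y)])
    return H+r*u+(8+h+gap)*n
o=get_obs(); p=o['tool_pos']; S=F(3.068,24); print('start',S,delta(o,[*S,145],1.497)[0])
A=R.from_euler('xyz',[np.pi,0,1.497])
ys=np.r_[3.0:1.55:-.1,1.5,1.46]
for y in ys: f=F(y); print(round(y,2),f.round(1),(A.inv().apply([*(f-S),0])/1000).round(4)[:2].tolist())
```

```text
oilcan [757.  17.  60.]
start [662.9330209   21.65616919] [-0.0442  0.0527  0.0704]
3.0 [629.3  22.6] [-0.0015, -0.0337]
2.9 [614.7  22.6] [-0.0026, -0.0482]
2.8 [600.  24.] [-0.0023, -0.0629]
2.7 [585.3  26.9] [-0.0005, -0.0778]
2.6 [570.8  31.4] [0.0029, -0.0926]
2.5 [556.7  37.4] [0.0079, -0.1071]
2.4 [543.   44.9] [0.0144, -0.1213]
2.3 [530.1  54. ] [0.0224, -0.1349]
2.2 [518.   64.5] [0.032, -0.1477]
2.1 [507.   76.3] [0.043, -0.1595]
2.0 [497.3  89.4] [0.0554, -0.1702]
1.9 [489.  103.6] [0.0689, -0.1795]
1.8 [482.2 118.8] [0.0835, -0.1874]
1.7 [477.1 134.7] [0.0991, -0.1937]
1.6 [473.7 151.2] [0.1153, -0.1982]
1.5 [472.2 168.1] [0.132, -0.201]
1.46 [472.  173.5] [0.1374, -0.2016]
```

```bash
python3 -m pendant '{"dp":[[-0.015,0.018,0],[-0.03,0.036,0],[-0.044,0.0525,0],[-0.044,0.0525,0],[-0.044,0.0525,0.02],[-0.044,0.0525,0.045],[-0.044,0.0525,0.07],[-0.044,0.0525,0.07]],"rotation":[[0,0,0],[0,0,0],[0,0,0],[0,0,0],[0,0,0],[0,0,0],[0,0,0],[0,0,0]]}' 0; python3 -m pendant '{"dp":[[-0.0005,-0.014],[0,0]],"rotation":[[0,0,0],[0,0,0]]}' - | head -3
```

```text
time: 21.08
tool_pos: [660.6, 22.7, 142.8]
tcp_rot: [-3.136, -0.0, 1.497]
contact_force: [-0.3, -0.2, 0.2]
grip_width: 0.3
finger_force: 0.0invalid input at $.dp[0]: expected 3 numbers
```

```bash
python3 -m pendant '{"dp":[[0,-0.008,0],[-0.001,-0.016,0],[-0.001,-0.024,0],[-0.0015,-0.03,0],[-0.0015,-0.0337,0],[-0.002,-0.041,0],[-0.0026,-0.0482,0],[-0.0026,-0.0482,0]],"rotation":[[0,0,0],[0,0,0],[0,0,0],[0,0,0],[0,0,0],[0,0,0],[0,0,0],[0,0,0]]}' -
python3 - <<'E'
from h import *
c,P,o=wcap('w7')
g=(cv2.cvtColor(c['pixels'],cv2.COLOR_RGB2HSV)[:,:,1]<70).astype(np.uint8)
for r in (80,110,140,170,200):
    x=np.where(g[r])[0]; print(r,[(int(k[0]),int(k[-1]),onz(c,((k[0]+k[-1])/2,r),208,P)[:2].round(1).tolist()) for k in np.split(x,np.where(np.diff(x)>1)[0]+1) if 14<len(k)<50])
E
```

```text
time: 22.08
tool_pos: [614.0, 22.8, 145.5]
tcp_rot: [-3.141, -0.0, 1.497]
contact_force: [0.7, 0.4, 0.3]
grip_width: 0.5
finger_force: 0.0
80 []
110 []
140 []
170 []
200 []
```

Run:
```python
from h import *
c=dict(np.load('pics/w7.npz'));P=c['P']
g=(cv2.cvtColor(c['pixels'],cv2.COLOR_RGB2HSV)[:,:,1]<70).astype(np.uint8)
for y in (3.068,2.9):print([proj(c,[623.1-k*np.sin(y),175+k*np.cos(y),208],P).round(0).tolist() for k in (20,60,100)])
for r in (20,50,80,110,140,170,200):
    x=np.where(g[r])[0]; print(r,[(int(k[0]),int(k[-1]),onz(c,((k[0]+k[-1])/2,r),208,P)[:2].round(1).tolist()) for k in np.split(x,np.where(np.diff(x)>1)[0]+1) if 5<len(k)])
```

```text
[[248.0, -75.0], [249.0, 52.0], [249.0, 158.0]]
[[238.0, -76.0], [222.0, 50.0], [209.0, 155.0]]
20 [(204, 265, [614.4, 126.4])]
50 [(201, 260, [611.9, 116.5])]
80 [(198, 254, [609.2, 106.1])]
110 [(194, 251, [606.7, 95.1])]
140 [(191, 246, [603.8, 83.6])]
170 [(41, 47, [530.1, 76.6]), (188, 241, [600.9, 71.4])]
200 [(47, 53, [529.3, 63.6]), (184, 235, [597.3, 58.6])]
```

```bash
python3 -m pendant '{"dp":[[0.0003,-0.0147,0],[0.0021,-0.0296,0],[0.0055,-0.0444,0],[0.0105,-0.0589,0],[0.017,-0.0731,0],[0.025,-0.0867,0],[0.0346,-0.0995,0],[0.0456,-0.1113,0]],"rotation":[[0,0,0],[0,0,0],[0,0,0],[0,0,0],[0,0,0],[0,0,0],[0,0,0],[0,0,0]]}' -; python3 -m pendant '{"dp":[[0.0124,-0.0107,0],[0.0259,-0.02,0],[0.0405,-0.0279,0],[0.0483,-0.031,0],[0.0561,-0.0342,0],[0.064,-0.0366,0],[0.068,-0.038,0],[0.068,-0.038,0]],"rotation":[[0,0,0],[0,0,0],[0,0,0],[0,0,0],[0,0,0],[0,0,0],[0,0,0],[0,0,0]]}' -
```

```text
time: 23.12
tool_pos: [506.2, 77.3, 145.5]
tcp_rot: [3.141, -0.0, 1.497]
contact_force: [-0.7, -0.2, 0.8]
grip_width: 0.7
finger_force: 0.1
time: 24.12
tool_pos: [474.0, 147.3, 145.4]
tcp_rot: [-3.141, 0.0, 1.497]
contact_force: [-0.4, -0.1, 1.0]
grip_width: 0.7
finger_force: 0.0
```

```bash
python3 -m pendant '{"dp":[[0.003,-0.0003,0],[0.006,-0.0006,0],[0.009,-0.001,0],[0.012,-0.0014,0],[0.014,-0.0016,0],[0.016,-0.0018,0],[0.0175,-0.002,0],[0.0175,-0.002,0]],"rotation":[[0,0,0],[0,0,0],[0,0,0],[0,0,0],[0,0,0],[0,0,0],[0,0,0],[0,0,0]]}' - |egrep 'time|tool|contact'; python3 -m pendant '{"dp":[[0.0005,0,0],[0.001,0,0],[0.001,0,0]],"rotation":[[0,0,0],[0,0,0],[0,0,0]]}' -|egrep 'tool|contact';  python3 -m pendant '{"dp":[[0.0005,0,0],[0.001,0,0],[0.001,0,0]],"rotation":[[0,0,0],[0,0,0],[0,0,0]]}' -|egrep 'time|tool|contact'
python3 - <<'E'
from h import *
s=vision.capture('side');t=vision.capture('top')
a=s['pixels'];np.savez('pics/s8.npz',**s);np.savez('pics/t8.npz',**t)
E
```

```text
time: 25.12
tool_pos: [473.3, 164.8, 145.4]
contact_force: [0.1, -0.2, 0.7]
tool_pos: [473.4, 165.7, 145.4]
contact_force: [0.8, -0.7, -0.2]
time: 25.88
tool_pos: [473.5, 166.8, 145.4]
contact_force: [-0.7, -0.7, 0.4]
```

```bash
for i in 1 2 3 4; do python3 -m pendant '{"dp":[[0.0005,0,0],[0.001,0,0],[0.001,0,0]],"rotation":[[0,0,0],[0,0,0],[0,0,0]]}' -|egrep 'time|tool|contact'; done
```

```text
time: 26.35
tool_pos: [473.6, 167.8, 145.4]
contact_force: [-0.3, -0.5, 0.4]
time: 26.72
tool_pos: [473.7, 168.7, 145.4]
contact_force: [-0.0, -0.6, -0.9]
time: 27.1
tool_pos: [473.7, 169.7, 145.4]
contact_force: [0.7, -0.1, -0.4]
time: 27.48
tool_pos: [473.8, 170.8, 145.4]
contact_force: [-0.6, -0.8, -0.2]
```

```bash
for i in 1 2 3 4; do python3 -m pendant '{"dp":[[0.0005,0,0],[0.001,0,0],[0.001,0,0]],"rotation":[[0,0,0],[0,0,0],[0,0,0]]}' -|egrep 'time|tool|contact'; done
```

```text
time: 27.85
tool_pos: [473.9, 171.8, 145.4]
contact_force: [0.7, 0.4, -0.3]
time: 28.22
tool_pos: [473.9, 172.5, 145.4]
contact_force: [0.2, -2.2, 1.0]
time: 28.6
tool_pos: [473.9, 172.6, 145.4]
contact_force: [-1.0, -7.2, 0.2]
time: 28.98
tool_pos: [473.9, 172.7, 145.4]
contact_force: [-1.0, -10.8, 2.7]
```

The force rises at y = 172.5 against a predicted 173.5, so the door is on its bumpers. Backing off slowly, then checking.

```bash
python3 -m pendant '{"dp":[[-0.001,0,0],[-0.003,0,0],[-0.008,0,0],[-0.02,0,0],[-0.04,0,0],[-0.06,0,0],[-0.06,0,-0.06],[-0.06,0,-0.12]],"rotation":[[0,0,0],[0,0,0],[0,0,0],[0,0,0],[0,0,0],[0,0,0],[0,0,0],[0,0,0]]}' - ; python3 -m pendant '{"dp":[[0,0,0],[0,0,0],[0,0,0],[0,0,0]],"rotation":[[0,0,0],[0,0,0],[0,0,0],[0,0,0]]}' - | grep tool_pos
python3 - <<'E'
from h import *
c,P,o=wcap('w9'); im=c['pixels']; g=(cv2.cvtColor(im,cv2.COLOR_RGB2HSV)[:,:,1]<70).astype(np.uint8)
print('free top corner pred (mid)',proj(c,[623.1-196.5*np.sin(1.465),175+196.5*np.cos(1.465),208],P),'hinge',proj(c,[623.1,175,208],P))
for x in range(150,330,25):
    y=np.where(g[:215,x])[0]
    if len(y): print(x,y.min(),y.max(),onz(c,(x,y.max()+.5),208,P).round(1))
E
```

```text
time: 29.98
tool_pos: [469.2, 114.0, 266.6]
tcp_rot: [-3.14, 0.0, 1.496]
contact_force: [0.5, 0.4, -0.4]
grip_width: 0.2
finger_force: 0.0
tool_pos: [469.1, 114.8, 264.2]
free top corner pred (mid) [195.16607399 102.91985873] hinge [448.14728162 111.53397277]
200 0 112 [430.5 188.4 208. ]
225 0 116 [449.7 183.9 208. ]
250 0 114 [469.3 184.  208. ]
275 0 117 [488.6 180.3 208. ]
300 0 118 [508.1 178.1 208. ]
325 0 119 [527.6 176.  208. ]
```

```bash
python3 -c "
from plant import workorder; print(workorder.close_job())"
```

```text
the job is handed in; nothing more can be done
None
```

The door is hung on both pintles, released and swung shut against its bumpers. I handed the job in at about 30 s, and it returned no verdict; my last checks showed the door shut and the arm clear of it.

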